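# Pack the tea tin on the patio rack

### The job

Stand the loose orange tea tin upright in the wooden rack, between the orange tin already there and the white sliding stop, with its broad side facing the other tin and wholly on the rack's base. Then push the stop towards the wall until the two tins are held snug between wall and stop, both upright and square, and let go.

Things in the scene. Friction and masses are not known exactly. Their poses are not given: they have to be found in the camera images.
- tin: the loose orange tea tin to be packed: an upright box 60 (its x) x 40 (its y) x 85 (z) mm with an orange lid flush with its sides (a thin dark seam runs 13 mm below the top), about 0.2 kg, standing on the ledge to the robot's left (+y) of the rack. Origin: centre of its underside, z up. A blue tin of the same shape stands on the ledge at least 110 mm from it (centre to centre) and is not wanted; bowls, a teapot and a glass cup stand farther from the robot.
- tin_packed: an identical orange tin (60 x 40 x 85 mm) that already stands loose in the rack, 4 to 20 mm short of the wall, its y nearly along the rack's y. Origin: centre of its underside, z up.
- rack: wooden rack fixed to the ledge: base 100 (x) x 300 (y) x 12 (z) mm, its top face 12 mm above the ledge and open along both long sides. Origin: centre of the base's underside; z up. Its y runs towards the end wall, which is 15 mm thick and stands across the base at its +y end (inner face at y = +130 mm, top 92 mm above the ledge). The white stop is across the base at the other end.
- stop (a joint): slide of the white stop along the rack's +y, in m: 0 fully open, growing as it nears the wall (limit 0.2). The stop is an upright plate 90 (rack x) x 14 (rack y) mm, its top 107 mm above the ledge; its inner face lies at rack y = -0.115 + value, its outer face, which can be pushed with shut fingers from behind, at rack y = -0.129 + value. It slides with about 3 N of friction and stays where it is left. Starts at 0 to 0.04; with both tins tight it reads 0.165.
Things that resemble listed ones, but are neither listed nor needed, are in the scene too. Leave any red look-alike of the tin_packed alone.

How it is judged:
By the outcome, as a careful person would: the job done as asked, in the order asked, and still so for the second after the job is handed in, with the robot touching nothing.
It also fails if it takes over 59 s, if anything falls off the work surface, if the arm or the gripper's body presses on something with over 40 N, if the wrist force passes 120 N, or if a joint passes its speed limit or range.

### The arm

A 7-joint arm with a two-finger parallel gripper is mounted at the origin on the work surface. World frame = base frame: x ahead of the robot, y to its left, z up, the work surface at z = 0. Lengths are in m, angles in rad, forces in N, time in s.
With the tool pointing down it reaches from about 0.425 to 0.95 m from the base axis. Payload 4.7 kg.
Tool frame: the origin (TCP) lies at the very end of the fingers, on their centre line; the grasp point (between the pads) lies 19 mm behind it; z points along the fingers, x is the direction in which the jaws open and shut, and the axes are right-handed (so a half turn about z gives the same grasp; the last joint's range is limited). The gripper opens to 87 mm and grips with 3 to 60 N. Pads are 19 mm wide; open, the fingers measure 117 mm over their backs; the gripper's body (75 mm by 190 mm) begins 51 mm behind the grasp point.
Start: joints at [1.27, 0.469, -0.049, 1.532, 0.024, 1.141, -0.082], TCP at [0.181, -0.65, 0.223] pointing down, gripper open.
Joint ranges: [-2.59, 2.59], [-0.33, 1.99], [-1.39, 1.29], [0.1, 2.45], [-1.04, 4.18], [0.21, 1.99], [-2.66, 2.66]. Speed limits (rad/s): [2.57, 2.57, 3.14, 3.14, 3.14, 3.14, 3.14].

### API

Orientations are given as a rotation vector (axis times angle).
In Python, from station import get_obs, snapshot, hand_in gives the robot as it stands.
- The arm moves only by the tool servo_tool, never from a script. Its argument "series" is a list of rows, each an object of numbers: "x", "y", "z": the shift along the tool's x, y, z in m; "rx", "ry", "rz": the turn, a rotation vector about the tool's x, y, z in rad; "grip": the closure, from -1 (fully open) to 1 (shut), so that 0 is half open. In form: [{"x": .., "y": .., "z": .., "rx": .., "ry": .., "rz": .., "grip": ..}, ...]. A call has 1 to 8 rows; each row is the pose to reach, as a shift and turn from the pose commanded when the call began, along the tool's axes at that moment; what a row does not reach only later rows make up. A row lasts 1/8 s, in which the tool goes at most 62.5 mm and 10.7 degrees, less where a joint would pass 70% of its speed; a pose out of reach is approached as far as the arm can. A call with a gripper value outside its range is refused whole. The fingers move at their own pace and stop on an object; "force" is the grip in N (left out, the last holds). Time passes only in rows, so rows that repeat a pose let the fingers close. It gives the time, the measured TCP pose, the force and the opening at its end, in the units of the state.
- get_obs(): the state, without advancing time (a new reading comes with each control period).
- snapshot(name): name is "side" or "top" or "wrist"; returns a dict with "image" (480x640x3 uint8, red, green, blue), "fx", "fy", "cx", "cy" (pixels), "T" (4x4, takes a point from camera to world coordinates); the wrist camera has in their place "tool_from_camera" (4x4, takes a point from camera to tool coordinates, whose origin is the TCP and whose axes are the tool frame's). Camera axes: x right, y down, z forward; pixel columns grow to the right and rows downward; lengths in m; the calibration is good to about 2 mm. The wrist camera is an equidistant fisheye: a pixel r from the principal point sees the ray r / f radians off the axis. A picture is of the moment at which its call begins: read the wrist's pose just before it. There is no depth.
- hand_in(): hands the job in, once; it reports no verdict.
The state is a dict: "t": time; "joint_pos": joint angles; "qvel": joint speeds; "tau": joint torques, N m; "ee_pos": TCP position; "tcp_rot": TCP orientation; "ft_force": force on the tool from outside, world axes, zero at the start; "ft_torque": the same for the moment, N m; "finger_gap": finger opening in m.
Only numpy, scipy, OpenCV 4.12 (cv2) and the standard library are available. Lean on these libraries where they do the work, as an engineer would, in place of code of your own. Each camera call takes 0.05 s, during which the arm holds its last target.

## Working session

There is one attempt and no reset: what is moved stays moved. The work goes in short steps, Python scripts to look and compute and a tool call to move; the robot and the scene stay as the last step left them, time stands still between calls to the robot, and variables do not carry over. Pictures are saved under pics/ and viewed, and the job is handed in when it is done.

Besides the shell and the picture viewer there is one more tool, called after "Emit:" as name([rows], argument=value, ...), one row to a line, values as JSON. servo_tool: Moves the arm, as the interface text tells. Its arguments: {"type":"object","properties":{"series":{"type":"array","items":{"type":"object","properties":{"x":{"type":"number"},"y":{"type":"number"},"z":{"type":"number"},"rx":{"type":"number"},"ry":{"type":"number"},"rz":{"type":"number"},"grip":{"type":"number"}}}},"force":{"type":"number"}},"required":["series"]}

```bash
ls; mkdir -p pics
python3 - <<'E'
from station import *
import cv2
o=get_obs(); print({k:o[k] for k in ('t','ee_pos','tcp_rot','finger_gap','ft_force')})
for n in ("side","top","wrist"):
    s=snapshot(n); cv2.imwrite(f"pics/{n}0.png",s["image"][:,:,::-1]); print(n,{k:(v.tolist() if hasattr(v,'tolist') else v) for k,v in s.items() if k!="image"})
E
```

```text
pics
{'t': 0.0, 'ee_pos': array([ 0.18106379, -0.64963579,  0.22149603]), 'tcp_rot': array([-2.50102866e+00,  1.89927163e+00,  2.49532240e-03]), 'finger_gap': 0.08717527893858017, 'ft_force': array([-0.2985877 , -0.24042654,  0.50834477])}
side {'fx': 536.7362190252046, 'fy': 536.7362190252046, 'cx': 319.2287693410703, 'cy': 241.50197403949875, 'T': [[0.8853526630626117, -0.33824489672156605, 0.31896873177438373, 0.25449903430258913], [-0.46484822588256636, -0.6560840578245838, 0.5945332925600203, -0.5613329608868921], [0.008172447722202233, -0.6746436829247312, -0.7380983079427716, 0.7688233860657913], [0.0, 0.0, 0.0, 1.0]]}
top {'fx': 471.8027982497629, 'fy': 471.8027982497629, 'cx': 319.93876146725074, 'cy': 240.61034850444483, 'T': [[-0.012954480055275205, -0.9877917303452682, 0.1552407127914526, 0.434888823515609], [-0.9997287433798693, 0.015800213124711766, 0.017111192983580638, 0.0216082879041034], [-0.019355131273260058, -0.1549769361121663, -0.987728468844895, 0.8763244367426096], [0.0, 0.0, 0.0, 1.0]]}
wrist {'fx': 371.64829954431775, 'fy': 371.64829954431775, 'cx': 317.04091890108185, 'cy': 240.7044418874881, 'tool_from_camera': [[0.9999994931352358, 0.00027972136263790714, 0.0009672048532643584, -5.945040969290716e-05], [-0.0005360100439374648, 0.9610910942214559, 0.2762311012566014, -0.07567666016017632], [-0.000852304230713655, -0.2762314796763056, 0.9610907570117064, -0.1613360264423721], [0.0, 0.0, 0.0, 1.0]]}
```

View pics/side0.png

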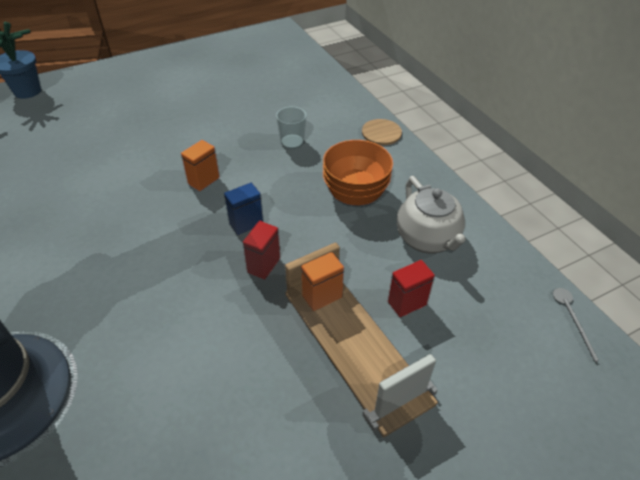

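View pics/top0.png

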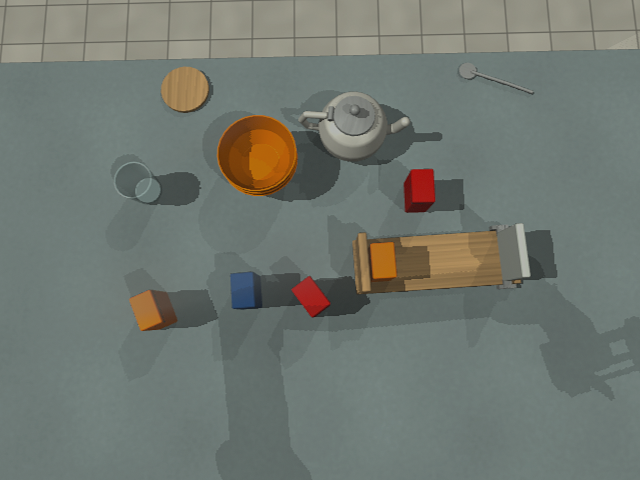

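View pics/wrist0.png

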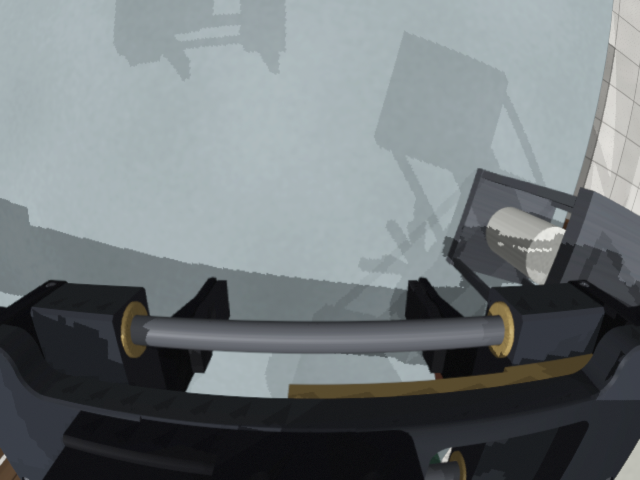

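The side view shows the loose orange tin at (200,165), the blue tin at (243,208), red boxes at (262,250) and (411,288), the packed tin at (322,282), and the stop at (405,385). In the top view the loose tin is at (152,310), blue at (245,290), reds at (311,297) and (419,190), packed at (383,260), and the stop at (513,252).

Things that could be taken for the wanted tin, by top-view pixel:
- Orange tin at (152,310), loose on the ledge to the left of the rack. This is my choice.
- Orange tin at (383,260), already in the rack.
- Blue tin at (245,290).
- Red boxes at (311,297) and (419,190).
- Orange bowls at (258,154).

Next I check the choice in close crops.

Run:
```python
import cv2,numpy as np
t=cv2.imread('pics/top0.png');s=cv2.imread('pics/side0.png')
def z(im,x,y,w,h,f): return cv2.resize(im[y:y+h,x:x+w],None,fx=f,fy=f,interpolation=cv2.INTER_CUBIC)
a=z(t,110,270,80,75,5);b=z(s,165,125,80,75,5)
cv2.imwrite('pics/c1.png',np.hstack([a,b]))
cv2.imwrite('pics/c2.png',z(t,340,210,220,100,3.6))
cv2.imwrite('pics/c3.png',z(s,275,235,175,205,2.9))
```

```text
(no output)
```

View pics/c1.png

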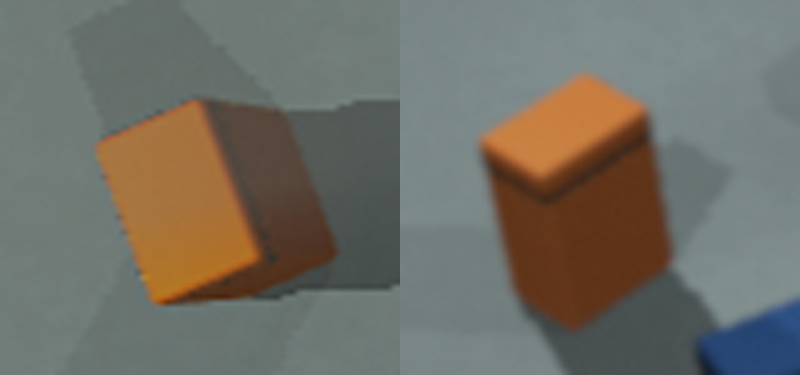

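View pics/c2.png

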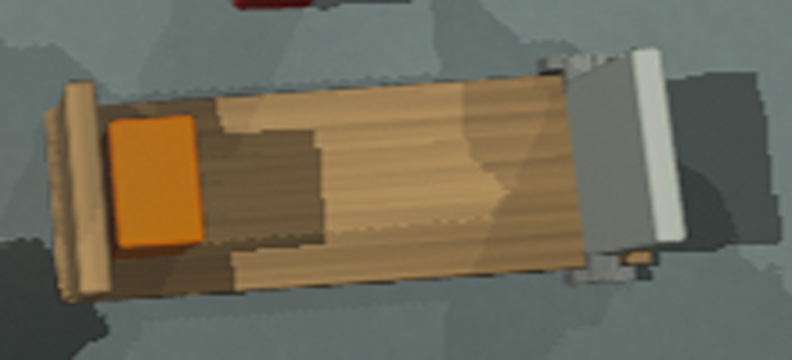

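View pics/c3.png

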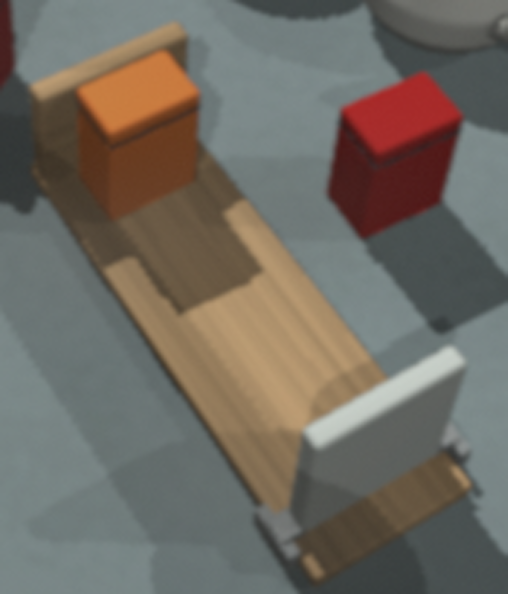

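The close crop shows an orange box with a flush lid and a dark seam, loose on the ledge at top-view (146,310). That confirms the choice. Now I triangulate.

```bash
cat > h.py <<'E'
import numpy as np, cv2
from scipy.spatial.transform import Rotation as R
K={'side':(536.7362190252046,319.2287693410703,241.50197403949875,np.array([[0.8853526630626117, -0.33824489672156605, 0.31896873177438373, 0.25449903430258913], [-0.46484822588256636, -0.6560840578245838, 0.5945332925600203, -0.5613329608868921], [0.008172447722202233, -0.6746436829247312, -0.7380983079427716, 0.7688233860657913],[0,0,0,1]])),
'top':(471.8027982497629,319.93876146725074,240.61034850444483,np.array([[-0.012954480055275205, -0.9877917303452682, 0.1552407127914526, 0.434888823515609], [-0.9997287433798693, 0.015800213124711766, 0.017111192983580638, 0.0216082879041034], [-0.019355131273260058, -0.1549769361121663, -0.987728468844895, 0.8763244367426096],[0,0,0,1]]))}
def ray(n,p):
    f,cx,cy,T=K[n]; d=T[:3,:3]@np.array([(p[0]-cx)/f,(p[1]-cy)/f,1]); return T[:3,3],d/np.linalg.norm(d)
def plane(n,p,z):
    o,d=ray(n,p); return o+d*(z-o[2])/d[2]
def tri(rs):
    A=sum(np.eye(3)-np.outer(d,d) for o,d in rs);b=sum((np.eye(3)-np.outer(d,d))@o for o,d in rs)
    x=np.linalg.solve(A,b);return x,max(np.linalg.norm((np.eye(3)-np.outer(d,d))@(x-o)) for o,d in rs)
def wray(o,s,p):
    "wrist fisheye ray: o=state"
    f=s['fx'];v=np.array([p[0]-s['cx'],p[1]-s['cy']]);r=np.hypot(*v);th=r/f
    d=np.array([*(np.sin(th)*v/max(r,1e-9)),np.cos(th)])
    Tt=np.eye(4);Tt[:3,:3]=R.from_rotvec(o['tcp_rot']).as_matrix();Tt[:3,3]=o['ee_pos']
    T=Tt@np.array(s['tool_from_camera']);return T[:3,3],T[:3,:3]@d
E
python3 - <<'E'
from h import *
np.set_printoptions(precision=4,suppress=True)
def go(name,tp,sp,to,ts,so,ss):
    P=[]
    for a,b in zip(tp,sp):
        a=(np.array(a)+.5)/ts-.5+to; b=(np.array(b)+.5)/ss-.5+so
        x,e=tri([ray('top',a),ray('side',b)]);P.append(x);print(name,x,'err',round(e,4))
    P=np.array(P);print('  mean',P.mean(0)); return P
P=go('tin',[(97,145),(200,99),(262,258),(155,303)],[(187,73),(250,108),(145,182),(80,142)],(110,270),5,(165,125),5)
d=P[0]-P[3]+P[1]-P[2];print('long dir deg',np.degrees(np.arctan2(d[1],d[0])),np.linalg.norm(d)/2, np.linalg.norm(P[0]-P[1]))
P=go('packed',[(108,122),(195,115),(203,241),(118,248)],[(168,52),(200,95),(110,138),(78,95)],(340,210),3.6,(275,235),2.9)
d=P[0]-P[3]+P[1]-P[2];print('long dir deg',np.degrees(np.arctan2(d[1],d[0])),np.linalg.norm(d)/2)
S=go('stop',[(632,48),(660,48),(685,240),(657,240)],[(452,347),(465,357),(315,447),(303,432)],(340,210),3.6,(275,235),2.9)
W=go('wall',[(63,85),(92,82),(110,290),(82,292)],[(178,24),(187,38),(38,101),(32,90)],(340,210),3.6,(275,235),2.9)
d=W.mean(0)-S.mean(0);print('rack y dir deg',np.degrees(np.arctan2(d[1],d[0])),np.linalg.norm(d[:2]))
a=np.array([[215,97],[560,75],[110,298],[585,265]])
Q=[plane('top',(p+.5)/3.6-.5+(340,210),.012) for p in a]
print(Q); 
for i,j in((0,1),(2,3)): e=Q[i]-Q[j];print(np.degrees(np.arctan2(e[1],e[0])))
E
```

```text
tin [0.4664 0.3568 0.0855] err 0.0006
tin [0.4814 0.3226 0.0854] err 0.0007
tin [0.4284 0.3007 0.0822] err 0.0008
tin [0.4136 0.3359 0.083 ] err 0.0002
  mean [0.4474 0.329  0.084 ]
long dir deg 22.05702611536552 0.05716371598826114 0.037313560023600346
packed [ 0.5534 -0.0487  0.0923] err 0.0017
packed [ 0.554  -0.0882  0.096 ] err 0.0
packed [ 0.4959 -0.0901  0.0931] err 0.0003
packed [ 0.4944 -0.0516  0.0895] err 0.0011
  mean [ 0.5244 -0.0696  0.0927]
long dir deg 2.4004971953754426 0.05864713303814302
stop [ 0.5809 -0.2885  0.1038] err 0.0003
stop [ 0.5797 -0.2986  0.1105] err 0.0005
stop [ 0.4921 -0.3039  0.1075] err 0.0003
stop [ 0.4927 -0.2932  0.1033] err 0.0003
  mean [ 0.5364 -0.296   0.1063]
wall [ 0.5718 -0.0284  0.0873] err 0.0013
wall [ 0.5717 -0.0416  0.0884] err 0.0002
wall [ 0.4735 -0.0467  0.0909] err 0.0005
wall [ 0.4741 -0.0345  0.087 ] err 0.0007
  mean [ 0.5228 -0.0378  0.0884]
rack y dir deg 93.01496249119735 0.2585891253245449
[array([ 0.5759, -0.1105,  0.012 ]), array([ 0.5845, -0.2875,  0.012 ]), array([ 0.4739, -0.0536,  0.012 ]), array([ 0.4871, -0.2932,  0.012 ])]
92.77804020418137
93.16405896677357
```

Triangulated heights agree with the text: tin top 0.084, packed top 0.093, stop top 0.106 and wall top 0.088. The rack is yawed 3°. Now I work out the moves to a point above the tin, by way of a waypoint.

```bash
cat >> h.py <<'E'
def delta(pos,yaw_deg,cur=None):
    """tool-frame shift+turn to reach pos with tool down, tool x at world yaw"""
    from station import get_obs
    o=get_obs() if cur is None else cur
    R0=R.from_rotvec(o['tcp_rot']); c,s=np.cos(np.radians(yaw_deg)),np.sin(np.radians(yaw_deg))
    Rt=R.from_matrix(np.array([[c,s,0],[s,-c,0],[0,0,-1]]))
    return np.round(R0.inv().apply(np.array(pos)-o['ee_pos']),4),np.round((R0.inv()*Rt).as_rotvec(),4)
E
python3 - <<'E'
from h import *
print(delta((.5,-.25,.23),-26))
E
```

```text
(array([-0.2995, -0.4145, -0.0078]), array([-6.000e-04,  1.400e-03, -8.452e-01]))
```

Emit:
servo_tool([
  {"x":-0.3,"y":-0.414,"z":-0.008,"rz":-0.845,"grip":-1},
  {"x":-0.3,"y":-0.414,"z":-0.008,"rz":-0.845,"grip":-1},
  {"x":-0.3,"y":-0.414,"z":-0.008,"rz":-0.845,"grip":-1},
  {"x":-0.3,"y":-0.414,"z":-0.008,"rz":-0.845,"grip":-1},
  {"x":-0.3,"y":-0.414,"z":-0.008,"rz":-0.845,"grip":-1},
  {"x":-0.3,"y":-0.414,"z":-0.008,"rz":-0.845,"grip":-1},
  {"x":-0.3,"y":-0.414,"z":-0.008,"rz":-0.845,"grip":-1},
  {"x":-0.3,"y":-0.414,"z":-0.008,"rz":-0.845,"grip":-1},
])

```text
schema error: expected keys x, y, z, rx, ry, rz, grip
```

Run:
```python
from h import *
from station import *
o=get_obs();print(o['t'],o['ee_pos'],o['joint_pos'])
print(delta((.447,.329,.20),22))
```

```text
0.15 [ 0.18110341 -0.64980094  0.22174332] [ 1.27010398  0.4692816  -0.04859334  1.53337239  0.02412542  1.14099339
 -0.08229096]
(array([-0.8714, -0.5189,  0.023 ]), array([-1.2000e-03,  1.2000e-03, -1.6829e+00]))
```

All keys are needed in every row.

Emit:
servo_tool([
  {"x":-0.3,"y":-0.414,"z":-0.008,"rx":0,"ry":0,"rz":-0.845,"grip":-1},
  {"x":-0.3,"y":-0.414,"z":-0.008,"rx":0,"ry":0,"rz":-0.845,"grip":-1},
  {"x":-0.3,"y":-0.414,"z":-0.008,"rx":0,"ry":0,"rz":-0.845,"grip":-1},
  {"x":-0.3,"y":-0.414,"z":-0.008,"rx":0,"ry":0,"rz":-0.845,"grip":-1},
  {"x":-0.3,"y":-0.414,"z":-0.008,"rx":0,"ry":0,"rz":-0.845,"grip":-1},
  {"x":-0.3,"y":-0.414,"z":-0.008,"rx":0,"ry":0,"rz":-0.845,"grip":-1},
  {"x":-0.3,"y":-0.414,"z":-0.008,"rx":0,"ry":0,"rz":-0.845,"grip":-1},
  {"x":-0.3,"y":-0.414,"z":-0.008,"rx":0,"ry":0,"rz":-0.845,"grip":-1},
])

```text
t: 1.15
ee_pos: [0.4933, -0.2574, 0.2304]
tcp_rot: [3.06, -0.708, 0.0]
ft_force: [0.9, -0.3, -0.6]
finger_gap: 0.0865
```

Run:
```python
from h import *
from station import *
o=get_obs();print(o['t'],o['ee_pos'],o['joint_pos'],o['qvel'])
print(delta((.447,.329,.20),22))
```

```text
1.15 [ 0.49325684 -0.25741647  0.23037515] [ 0.74622441  0.30007645 -0.4222699   1.79073486  0.13822004  1.07965602
 -0.17912342] [-0.74367274  0.13959568 -0.21187949 -0.17432288  0.11841497  0.07045565
 -0.97817686]
(array([-0.299 , -0.5066,  0.0302]), array([ 4.000e-04, -0.000e+00, -8.384e-01]))
```

Emit:
servo_tool([
  {"x":-0.301,"y":-0.497,"z":0.0,"rx":0,"ry":0,"rz":-0.838,"grip":-1},
  {"x":-0.301,"y":-0.497,"z":0.0,"rx":0,"ry":0,"rz":-0.838,"grip":-1},
  {"x":-0.301,"y":-0.497,"z":0.0,"rx":0,"ry":0,"rz":-0.838,"grip":-1},
  {"x":-0.301,"y":-0.497,"z":0.0,"rx":0,"ry":0,"rz":-0.838,"grip":-1},
  {"x":-0.301,"y":-0.497,"z":0.0,"rx":0,"ry":0,"rz":-0.838,"grip":-1},
  {"x":-0.301,"y":-0.497,"z":0.0,"rx":0,"ry":0,"rz":-0.838,"grip":-1},
  {"x":-0.301,"y":-0.497,"z":0.0,"rx":0,"ry":0,"rz":-0.838,"grip":-1},
  {"x":-0.301,"y":-0.497,"z":0.0,"rx":0,"ry":0,"rz":-0.838,"grip":-1},
])

```text
t: 2.15
ee_pos: [0.4469, 0.2404, 0.2304]
tcp_rot: [3.083, 0.598, 0.001]
ft_force: [0.7, -0.2, -0.9]
finger_gap: 0.0872
```

Run:
```python
from h import *
from station import *
o=get_obs();print(o['t'],o['ee_pos'],o['joint_pos'],o['qvel'])
print(delta((.447,.329,.20),22))
```

```text
2.15 [0.44694702 0.24044305 0.23036359] [ 0.11850673  0.28706901 -0.8319078   1.87958855  0.24079665  1.07795075
 -0.42504525] [-0.98321187  0.38479484 -0.13112833 -0.36385066  0.32677784  0.1391791
 -1.19525622]
(array([ 0.0331, -0.0821,  0.0303]), array([ 0.0007, -0.0003, -0.0008]))
```

Emit:
servo_tool([
  {"x":0.03,"y":-0.073,"z":0.02,"rx":0,"ry":0,"rz":0,"grip":-1},
  {"x":0.03,"y":-0.073,"z":0.02,"rx":0,"ry":0,"rz":0,"grip":-1},
  {"x":0.03,"y":-0.073,"z":0.02,"rx":0,"ry":0,"rz":0,"grip":-1},
  {"x":0.03,"y":-0.073,"z":0.02,"rx":0,"ry":0,"rz":0,"grip":-1},
])

```text
t: 2.65
ee_pos: [0.4481, 0.3165, 0.2102]
tcp_rot: [3.083, 0.597, -0.0]
ft_force: [-0.4, 0.8, 0.4]
finger_gap: 0.0867
```

Run:
```python
from h import *
from station import *
o=get_obs();print(o['t'],o['ee_pos'],o['qvel'])
s=snapshot('wrist');cv2.imwrite('pics/w1.png',s['image'][:,:,::-1])
s2=snapshot('top');cv2.imwrite('pics/t1.png',s2['image'][:,:,::-1])
print(delta((.447,.329,.20),22))
```

```text
2.65 [0.44812564 0.31648114 0.21021877] [ 1.51358769e-02 -9.41928718e-03  2.83630977e-03  1.88597328e-03
 -1.91898497e-03 -1.94983533e-05 -2.61679662e-03]
(array([ 0.0034, -0.0124,  0.0105]), array([ 0.0012, -0.0003, -0.0026]))
```

View pics/w1.png

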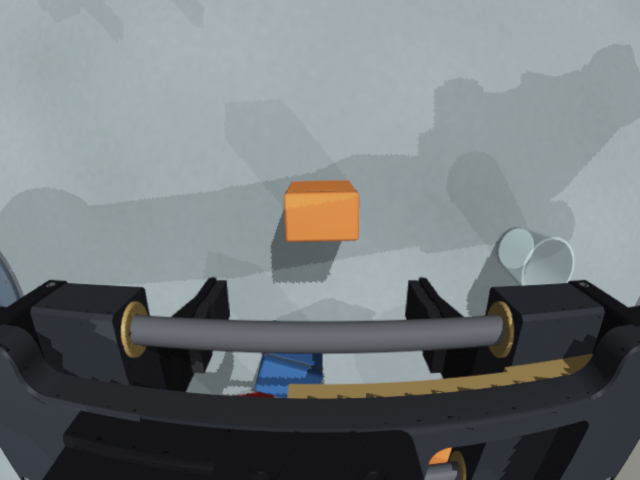

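The wrist view shows the orange tin at (322,215), square to the jaws, with its top face at roughly (285,193)–(359,240). I zoom in and measure it.

Run:
```python
import cv2
a=cv2.imread('pics/w1.png')[165:265,260:390];cv2.imwrite('pics/w1c.png',cv2.resize(a,None,fx=6,fy=6,interpolation=cv2.INTER_CUBIC))
```

```text
(no output)
```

View pics/w1c.png

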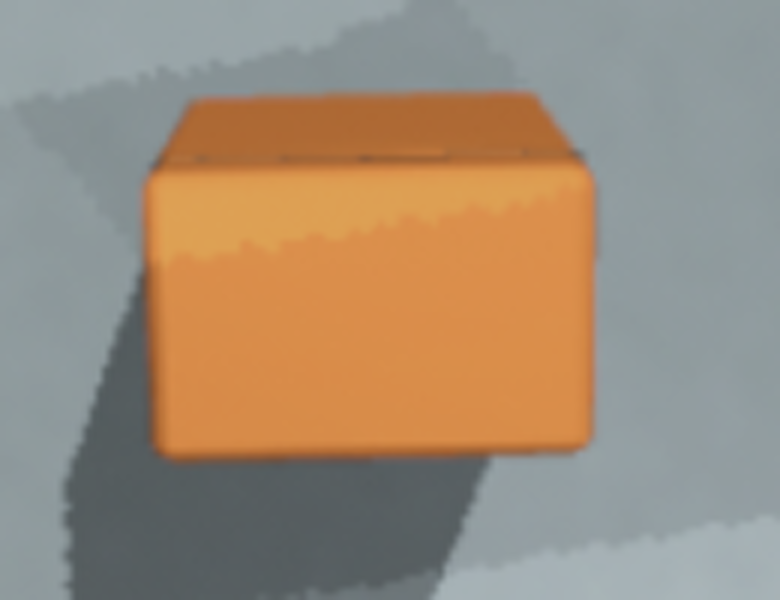

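Run:
```python
from h import *
from station import *
np.set_printoptions(precision=4,suppress=True)
o=get_obs(); s=dict(fx=371.648,cx=317.0409,cy=240.7044,tool_from_camera=[[0.9999994931352358, 0.00027972136263790714, 0.0009672048532643584, -5.945040969290716e-05], [-0.0005360100439374648, 0.9610910942214559, 0.2762311012566014, -0.07567666016017632], [-0.000852304230713655, -0.2762314796763056, 0.9610907570117064, -0.1613360264423721],[0,0,0,1]])
tp=[(97,145),(200,99),(262,258),(155,303)]  # top view for cross-check: +x+y, +x-y, -x-y, -x+y
P=[]
for c in [(147,172),(592,165),(592,450),(156,460)]:
    p=(np.array(c)+.5)/6-.5+(260,165); oo,d=wray(o,s,p); P.append(oo+d*(.085-oo[2])/d[2]); print(P[-1])
P=np.array(P);print(P.mean(0));d=P[1]-P[0]+P[2]-P[3];print(np.degrees(np.arctan2(d[1],d[0])),np.linalg.norm(d)/2,np.linalg.norm(P[0]-P[3]))
# match wrist to top view for height
for c,t in zip([(147,172),(592,165),(592,450),(156,460)],[(155,303),(97,145),(200,99),(262,258)]):
    p=(np.array(c)+.5)/6-.5+(260,165); q=(np.array(t)+.5)/5-.5+(110,270)
    print(tri([wray(o,s,p),ray('top',q)]))
c=P.mean(0); print(delta((c[0],c[1],.045),np.degrees(np.arctan2(d[1],d[0])) ))
```

```text
[0.413  0.3361 0.085 ]
[0.4664 0.3586 0.085 ]
[0.4817 0.3231 0.085 ]
[0.4279 0.3    0.085 ]
[0.4473 0.3295 0.085 ]
23.038245503171833 0.05825002167600736 0.03901683303358901
(array([0.4132, 0.3358, 0.0834]), np.float64(0.00019689598543275164))
(array([0.4663, 0.3583, 0.0828]), np.float64(0.00043142096958790515))
(array([0.4812, 0.3231, 0.0852]), np.float64(0.0004832134794847869))
(array([0.4278, 0.3   , 0.0849]), np.float64(0.00011037073650390143))
(array([ 0.0038, -0.0129,  0.1655]), array([ 0.0012, -0.0003, -0.0207]))
```

Wrist, top and side views agree: tin centre (0.447, 0.3295), top 0.084, long axis at 23°. I descend and grip.

Emit:
servo_tool([
  {"x":0.004,"y":-0.013,"z":0.03,"rx":0.001,"ry":0,"rz":-0.02,"grip":-1},
  {"x":0.004,"y":-0.013,"z":0.07,"rx":0.001,"ry":0,"rz":-0.02,"grip":-1},
  {"x":0.004,"y":-0.013,"z":0.12,"rx":0.001,"ry":0,"rz":-0.02,"grip":-1},
  {"x":0.004,"y":-0.013,"z":0.165,"rx":0.001,"ry":0,"rz":-0.02,"grip":-1},
  {"x":0.004,"y":-0.013,"z":0.165,"rx":0.001,"ry":0,"rz":-0.02,"grip":-1},
  {"x":0.004,"y":-0.013,"z":0.165,"rx":0.001,"ry":0,"rz":-0.02,"grip":-1},
])

```text
t: 3.5
ee_pos: [0.4478, 0.3319, 0.0471]
tcp_rot: [-3.076, -0.628, -0.004]
ft_force: [0.9, 1.1, 0.2]
finger_gap: 0.087
```

Emit:
servo_tool([
  {"x":0,"y":0,"z":0,"rx":0,"ry":0,"rz":0,"grip":1},
  {"x":0,"y":0,"z":0,"rx":0,"ry":0,"rz":0,"grip":1},
  {"x":0,"y":0,"z":0,"rx":0,"ry":0,"rz":0,"grip":1},
  {"x":0,"y":0,"z":0,"rx":0,"ry":0,"rz":0,"grip":1},
  {"x":0,"y":0,"z":0,"rx":0,"ry":0,"rz":0,"grip":1},
  {"x":0,"y":0,"z":0,"rx":0,"ry":0,"rz":0,"grip":1},
], force=25)

```text
t: 4.25
ee_pos: [0.4464, 0.3314, 0.0458]
tcp_rot: [-3.077, -0.63, 0.0]
ft_force: [-2.1, -1.5, 5.9]
finger_gap: 0.0597
```

Emit:
servo_tool([
  {"x":0,"y":0,"z":-0.02,"rx":0,"ry":0,"rz":0,"grip":1},
  {"x":0,"y":0,"z":-0.07,"rx":0,"ry":0,"rz":0,"grip":1},
  {"x":0,"y":0,"z":-0.12,"rx":0,"ry":0,"rz":0,"grip":1},
  {"x":0,"y":0,"z":-0.16,"rx":0,"ry":0,"rz":0,"grip":1},
  {"x":0,"y":0,"z":-0.16,"rx":0,"ry":0,"rz":0,"grip":1},
  {"x":0,"y":0,"z":-0.16,"rx":0,"ry":0,"rz":0,"grip":1},
])

```text
t: 5.0
ee_pos: [0.4461, 0.3304, 0.2046]
tcp_rot: [3.077, 0.63, -0.002]
ft_force: [-0.5, 0.1, -3.2]
finger_gap: 0.0596
```

Run:
```python
from h import *
from station import *
o=get_obs();print(o['t'],o['ee_pos'],o['finger_gap'],o['ft_force'])
print(delta((.5275,-.128,.205),3))
```

```text
5.0 [0.44611644 0.33042682 0.20458379] 0.059588379852185264 [-0.52713186  0.06920172 -3.24264292]
(array([-1.054e-01,  4.535e-01, -2.000e-04]), array([3.000e-04, 1.400e-03, 3.516e-01]))
```

Emit:
servo_tool([
  {"x":-0.005,"y":0.023,"z":0,"rx":0,"ry":0,"rz":0.018,"grip":1},
  {"x":-0.016,"y":0.068,"z":0,"rx":0,"ry":0,"rz":0.053,"grip":1},
  {"x":-0.03,"y":0.127,"z":0,"rx":0,"ry":0,"rz":0.1,"grip":1},
  {"x":-0.044,"y":0.19,"z":0,"rx":0,"ry":0,"rz":0.15,"grip":1},
  {"x":-0.059,"y":0.252,"z":0,"rx":0,"ry":0,"rz":0.2,"grip":1},
  {"x":-0.073,"y":0.315,"z":0,"rx":0,"ry":0,"rz":0.25,"grip":1},
  {"x":-0.087,"y":0.37,"z":0,"rx":0,"ry":0,"rz":0.3,"grip":1},
  {"x":-0.095,"y":0.41,"z":0,"rx":0,"ry":0,"rz":0.33,"grip":1},
])

```text
t: 6.0
ee_pos: [0.519, -0.0868, 0.2028]
tcp_rot: [-3.139, -0.109, 0.007]
ft_force: [0.1, 0.2, -2.0]
finger_gap: 0.0598
```

Emit:
servo_tool([
  {"x":-0.004,"y":0.022,"z":0,"rx":0,"ry":0,"rz":0.012,"grip":1},
  {"x":-0.007,"y":0.036,"z":0,"rx":0,"ry":0,"rz":0.022,"grip":1},
  {"x":-0.007,"y":0.04,"z":0,"rx":0,"ry":0,"rz":0.022,"grip":1},
  {"x":-0.007,"y":0.04,"z":0,"rx":0,"ry":0,"rz":0.022,"grip":1},
  {"x":-0.007,"y":0.04,"z":0,"rx":0,"ry":0,"rz":0.022,"grip":1},
])

```text
t: 6.62
ee_pos: [0.5166, -0.1219, 0.2051]
tcp_rot: [-3.139, -0.085, -0.0]
ft_force: [1.1, -0.2, -2.3]
finger_gap: 0.0602
```

Run:
```python
from h import *
from station import *
o=get_obs();print(o['t'],o['ee_pos'],o['finger_gap'],o['ft_force'])
print(delta((.5275,-.128,.205),3))
for n in('side','wrist','top'):
    s=snapshot(n);cv2.imwrite(f'pics/{n}2.png',s['image'][:,:,::-1])
```

```text
6.625 [ 0.51655023 -0.12190553  0.20512755] 0.06020275344464928 [ 1.12274019 -0.2099409  -2.30844291]
(array([0.0106, 0.0067, 0.0001]), array([-0.0012, -0.    ,  0.0021]))
```

View pics/side2.png

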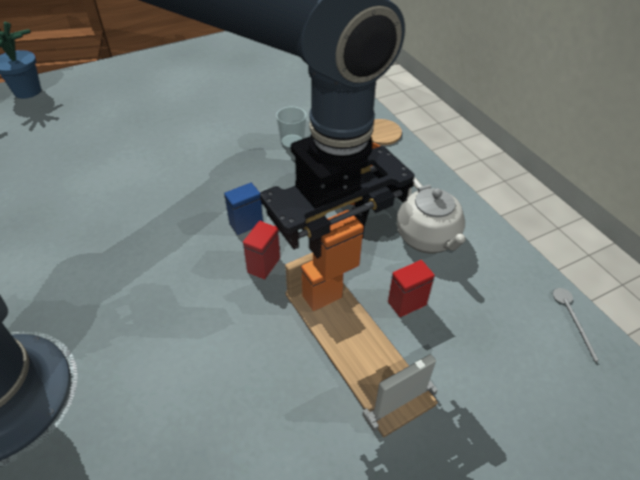

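View pics/wrist2.png

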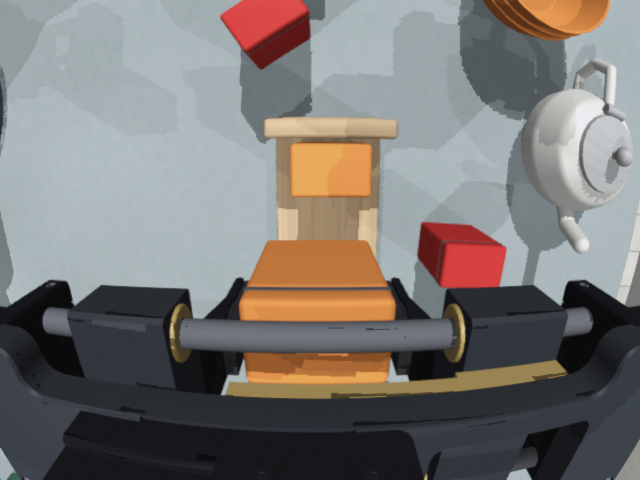

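The tin hangs level and square in the jaws, at (340,250) in the side view. The wrist view shows the wall top at (265–397, 120–137) and the packed lid at (291–371, 143–196). I use these to re-measure the rack.

```bash
cat >> h.py <<'E'
SW=dict(fx=371.648,cx=317.0409,cy=240.7044,tool_from_camera=[[0.9999994931352358, 0.00027972136263790714, 0.0009672048532643584, -5.945040969290716e-05], [-0.0005360100439374648, 0.9610910942214559, 0.2762311012566014, -0.07567666016017632], [-0.000852304230713655, -0.2762314796763056, 0.9610907570117064, -0.1613360264423721],[0,0,0,1]])
def wplane(o,p,z):
    a,d=wray(o,SW,p);return a+d*(z-a[2])/d[2]
E
python3 - <<'E'
from h import *
from station import get_obs
np.set_printoptions(precision=4,suppress=True)
o=get_obs()
for n,p,z in [('wallL',(266,136.5),.092),('wallR',(397,136.5),.092),('wallbackL',(265,120),.092),('wallbackR',(397,121),.092),('pk',(291,143),.097),('pk',(371,143),.097),('pk',(371,196),.097),('pk',(291,196),.097),('baseL1',(277,160),.012),('baseL2',(277,235),.012),('baseR1',(382,160),.012),('baseR2',(380,235),.012)]:
    print(n,wplane(o,p,z))
a=cv2.imread('pics/wrist2.png')[105:255,250:410];cv2.imwrite('pics/w2c.png',cv2.resize(a,None,fx=4,fy=4,interpolation=cv2.INTER_CUBIC))
E
```

```text
wallL [ 0.4753 -0.0483  0.092 ]
wallR [ 0.5717 -0.0424  0.092 ]
wallbackL [ 0.474  -0.0361  0.092 ]
wallbackR [ 0.5709 -0.0308  0.092 ]
pk [ 0.4942 -0.0524  0.097 ]
pk [ 0.5518 -0.0489  0.097 ]
pk [ 0.5547 -0.0879  0.097 ]
pk [ 0.4959 -0.0912  0.097 ]
baseL1 [ 0.4759 -0.0708  0.012 ]
baseL2 [ 0.4783 -0.1448  0.012 ]
baseR1 [ 0.576  -0.0649  0.012 ]
baseR2 [ 0.5806 -0.1393  0.012 ]
```

View pics/w2c.png

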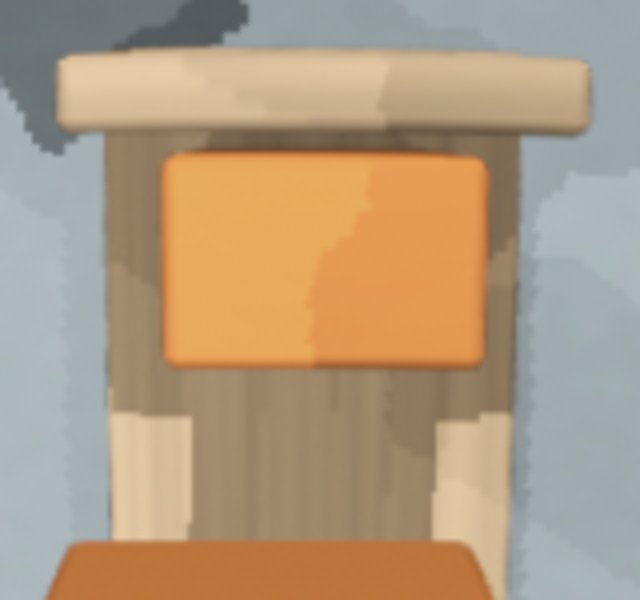

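Emit:
servo_tool([
  {"x":0.011,"y":0.007,"z":0.0,"rx":0,"ry":0,"rz":0,"grip":1},
  {"x":0.011,"y":0.007,"z":0.04,"rx":0,"ry":0,"rz":0,"grip":1},
  {"x":0.011,"y":0.007,"z":0.08,"rx":0,"ry":0,"rz":0,"grip":1},
  {"x":0.011,"y":0.007,"z":0.115,"rx":0,"ry":0,"rz":0,"grip":1},
  {"x":0.011,"y":0.007,"z":0.135,"rx":0,"ry":0,"rz":0,"grip":1},
  {"x":0.011,"y":0.007,"z":0.14,"rx":0,"ry":0,"rz":0,"grip":1},
  {"x":0.011,"y":0.007,"z":0.14,"rx":0,"ry":0,"rz":0,"grip":1},
])

```text
t: 7.65
ee_pos: [0.5286, -0.1299, 0.0652]
tcp_rot: [-3.14, -0.081, -0.001]
ft_force: [-0.0, 0.2, -3.0]
finger_gap: 0.0595
```

Run:
```python
from h import *
from station import *
o=get_obs();print(o['t'],o['ee_pos'],o['finger_gap'],o['ft_force'])
print(delta((.528,-.128,.058),3.1))
for n in('side','wrist'):
    s=snapshot(n);cv2.imwrite(f'pics/{n}3.png',s['image'][:,:,::-1])
a=cv2.imread('pics/side3.png')[200:440,260:460];cv2.imwrite('pics/side3c.png',cv2.resize(a,None,fx=2.5,fy=2.5,interpolation=cv2.INTER_CUBIC))
```

```text
7.65 [ 0.52855557 -0.12989146  0.06516237] 0.059522278755107065 [-1.78472280e-03  1.68863073e-01 -2.98334935e+00]
(array([-0.0005, -0.0019,  0.0072]), array([-0.0009, -0.0005, -0.0023]))
```

View pics/side3c.png

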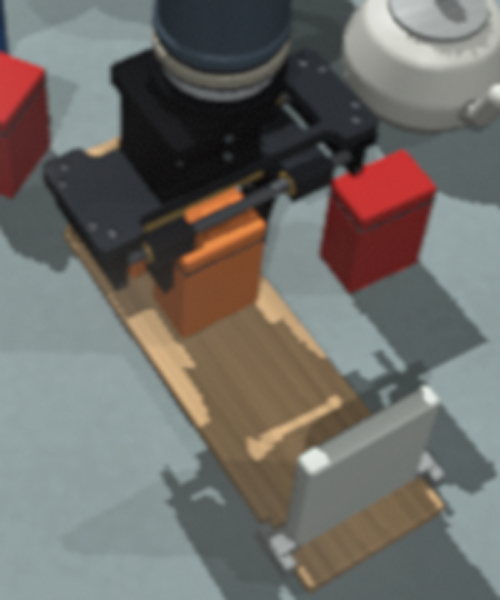

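The tin is above the base between the packed tin and the stop, at crop (215,270), clear of the red box. I lower the last 7 mm, release and raise.

Emit:
servo_tool([
  {"x":0,"y":0,"z":0.004,"rx":0,"ry":0,"rz":0,"grip":1},
  {"x":0,"y":0,"z":0.007,"rx":0,"ry":0,"rz":0,"grip":1},
  {"x":0,"y":0,"z":0.007,"rx":0,"ry":0,"rz":0,"grip":1},
  {"x":0,"y":0,"z":0.007,"rx":0,"ry":0,"rz":0,"grip":1},
])

```text
t: 8.25
ee_pos: [0.5277, -0.1298, 0.058]
tcp_rot: [-3.14, -0.082, 0.0]
ft_force: [0.3, 0.0, -2.1]
finger_gap: 0.0598
```

Emit:
servo_tool([
  {"x":0,"y":0,"z":0.001,"rx":0,"ry":0,"rz":0,"grip":1},
  {"x":0,"y":0,"z":0.0015,"rx":0,"ry":0,"rz":0,"grip":1},
  {"x":0,"y":0,"z":0.0015,"rx":0,"ry":0,"rz":0,"grip":1},
])

```text
t: 8.62
ee_pos: [0.5278, -0.1297, 0.0578]
tcp_rot: [3.14, 0.082, -0.001]
ft_force: [-3.4, 0.6, 9.4]
finger_gap: 0.06
```

Contact with the base shows as +9 N. I release and raise.

Emit:
servo_tool([
  {"x":0,"y":0,"z":-0.0005,"rx":0,"ry":0,"rz":0,"grip":-1},
  {"x":0,"y":0,"z":-0.0005,"rx":0,"ry":0,"rz":0,"grip":-1},
  {"x":0,"y":0,"z":-0.0005,"rx":0,"ry":0,"rz":0,"grip":-1},
  {"x":0,"y":0,"z":-0.0005,"rx":0,"ry":0,"rz":0,"grip":-1},
  {"x":0,"y":0,"z":-0.04,"rx":0,"ry":0,"rz":0,"grip":-1},
  {"x":0,"y":0,"z":-0.09,"rx":0,"ry":0,"rz":0,"grip":-1},
  {"x":0,"y":0,"z":-0.14,"rx":0,"ry":0,"rz":0,"grip":-1},
  {"x":0,"y":0,"z":-0.14,"rx":0,"ry":0,"rz":0,"grip":-1},
])

```text
t: 9.62
ee_pos: [0.5306, -0.1299, 0.2005]
tcp_rot: [3.139, 0.081, 0.013]
ft_force: [0.3, 0.2, -0.5]
finger_gap: 0.0867
```

Run:
```python
from h import *
from station import *
o=get_obs();print(o['t'],o['ee_pos'],o['finger_gap'],o['ft_force'])
# behind the stop: rack y = -0.129-0.03
y=np.radians(93.1);u=np.array([np.cos(y),np.sin(y)]);org=np.array([.5235,-.0448])-.13*u
print('origin',org); 
for yr in(-.19,-.165,.055): print(yr,org+yr*u)
print(delta((*(org-.19*u),.2),3.1))
for n in('side','wrist'):
    s=snapshot(n);cv2.imwrite(f'pics/{n}4.png',s['image'][:,:,::-1])
a=cv2.imread('pics/side4.png')[200:440,260:460];cv2.imwrite('pics/side4c.png',cv2.resize(a,None,fx=2.5,fy=2.5,interpolation=cv2.INTER_CUBIC))
```

```text
9.625 [ 0.53056189 -0.12991725  0.20053382] 0.08668026611332104 [ 0.32408022  0.2185485  -0.54305732]
origin [ 0.53053025 -0.17460977]
-0.19 [ 0.54080522 -0.36433173]
-0.165 [ 0.53945325 -0.33936832]
0.055 [ 0.52755591 -0.11969025]
(array([-0.0019,  0.2346,  0.001 ]), array([ 0.0019, -0.008 , -0.0022]))
```

View pics/side4c.png

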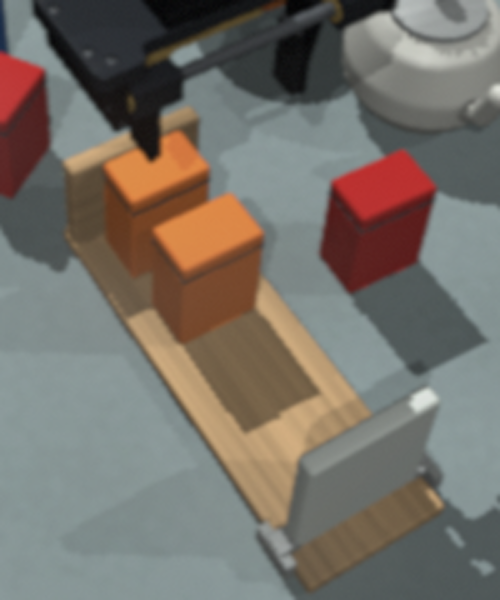

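View pics/wrist4.png

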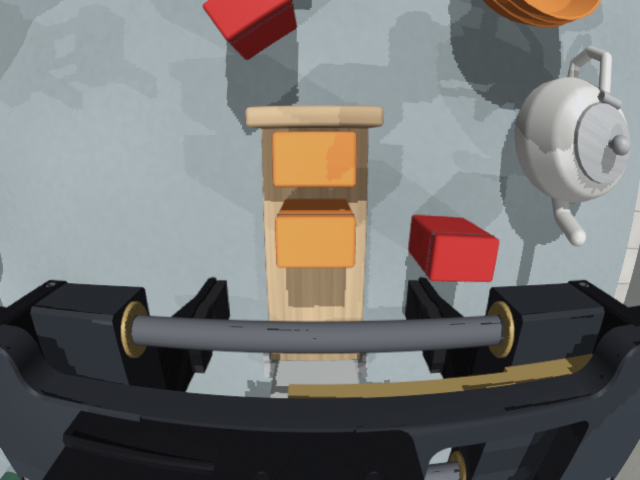

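Both tins stand upright and parallel, centred on the base; in the wrist view their lids are at (314,158) and (315,238). Next I move behind the stop with the fingers shut.

Emit:
servo_tool([
  {"x":-0.002,"y":0.05,"z":0,"rx":0.001,"ry":0,"rz":0,"grip":1},
  {"x":-0.002,"y":0.1,"z":0,"rx":0.001,"ry":0,"rz":0,"grip":1},
  {"x":-0.002,"y":0.15,"z":0,"rx":0.001,"ry":0,"rz":0,"grip":1},
  {"x":-0.002,"y":0.2,"z":0,"rx":0.001,"ry":0,"rz":0,"grip":1},
  {"x":-0.002,"y":0.235,"z":0,"rx":0.001,"ry":0,"rz":0,"grip":1},
  {"x":-0.002,"y":0.235,"z":0,"rx":0.001,"ry":0,"rz":0,"grip":1},
  {"x":-0.002,"y":0.235,"z":0,"rx":0.001,"ry":0,"rz":0,"grip":1},
], force=30)

```text
t: 10.6
ee_pos: [0.5375, -0.3631, 0.1945]
tcp_rot: [-3.136, -0.083, 0.004]
ft_force: [-0.2, -0.0, -0.4]
finger_gap: 0.0245
```

Run:
```python
from h import *
from station import *
o=get_obs();print(o['t'],o['ee_pos'],o['finger_gap'])
print(delta((.5408,-.3643,.06),3.1))
for n in('wrist',):
    s=snapshot(n);cv2.imwrite(f'pics/{n}5.png',s['image'][:,:,::-1])
```

```text
10.6 [ 0.53753269 -0.36307526  0.1945089 ] 0.02445214255561886
(array([0.0035, 0.002 , 0.1345]), array([-0.0046,  0.0024, -0.0009]))
```

View pics/wrist5.png

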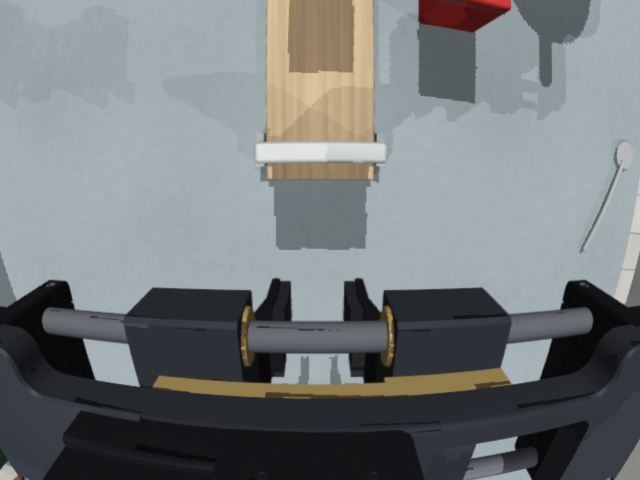

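The stop is dead ahead at (321,152) with its way clear. I descend behind it.

Emit:
servo_tool([
  {"x":0.002,"y":0,"z":0.04,"rx":-0.003,"ry":0,"rz":0,"grip":1},
  {"x":0.002,"y":0,"z":0.08,"rx":-0.003,"ry":0,"rz":0,"grip":1},
  {"x":0.002,"y":0,"z":0.12,"rx":-0.003,"ry":0,"rz":0,"grip":1},
  {"x":0.002,"y":0,"z":0.135,"rx":-0.003,"ry":0,"rz":0,"grip":1},
  {"x":0.002,"y":0,"z":0.135,"rx":-0.003,"ry":0,"rz":0,"grip":1},
  {"x":0.002,"y":0,"z":0.135,"rx":-0.003,"ry":0,"rz":0,"grip":1},
])

```text
t: 11.4
ee_pos: [0.5413, -0.3644, 0.0631]
tcp_rot: [3.138, 0.082, 0.004]
ft_force: [0.3, -0.6, 0.6]
finger_gap: 0.0
```

Run:
```python
from h import *
from station import *
o=get_obs();print(o['t'],o['ee_pos'],o['finger_gap'],o['ft_force'])
u=np.array([np.cos(np.radians(93.1)),np.sin(np.radians(93.1))]);org=np.array([.5305,-.1746])
print('rack y',(o['ee_pos'][:2]-org)@u)
print(delta((*(org+.0*u),.06),3.1))
```

```text
11.4 [ 0.54128597 -0.36440161  0.06307773] 1.0673493665356421e-05 [ 0.30869669 -0.64994335  0.6024887 ]
rack y -0.1901071566801775
(array([-0.0008, -0.1901,  0.0026]), array([ 0.0027, -0.0023, -0.0016]))
```

Emit:
servo_tool([
  {"x":0,"y":-0.018,"z":0,"rx":0.002,"ry":0,"rz":0,"grip":1},
  {"x":0,"y":-0.036,"z":0,"rx":0.002,"ry":0,"rz":0,"grip":1},
  {"x":0,"y":-0.05,"z":0,"rx":0.002,"ry":0,"rz":0,"grip":1},
  {"x":0,"y":-0.062,"z":0,"rx":0.002,"ry":0,"rz":0,"grip":1},
  {"x":0,"y":-0.078,"z":0,"rx":0.002,"ry":0,"rz":0,"grip":1},
  {"x":0,"y":-0.096,"z":0,"rx":0.002,"ry":0,"rz":0,"grip":1},
  {"x":0,"y":-0.112,"z":0,"rx":0.002,"ry":0,"rz":0,"grip":1},
  {"x":0,"y":-0.125,"z":0,"rx":0.002,"ry":0,"rz":0,"grip":1},
])

```text
t: 12.4
ee_pos: [0.5335, -0.2381, 0.0612]
tcp_rot: [-3.14, -0.083, -0.0]
ft_force: [1.2, -4.6, 2.9]
finger_gap: 0.0001
```

Run:
```python
from h import *
from station import *
o=get_obs();print(o['t'],o['ee_pos'],o['finger_gap'],o['ft_force'])
u=np.array([np.cos(np.radians(93.1)),np.sin(np.radians(93.1))]);org=np.array([.5305,-.1746])
print('rack y',(o['ee_pos'][:2]-org)@u)
print(delta((*(org+.0*u),.06),3.1))
for n in('wrist','side'):
    s=snapshot(n);cv2.imwrite(f'pics/{n}6.png',s['image'][:,:,::-1])
a=cv2.imread('pics/side6.png')[200:440,260:460];b=cv2.imread('pics/wrist6.png')[:330,200:460]
a=cv2.resize(a,None,fx=2,fy=2);b=cv2.resize(b,(378,480));cv2.imwrite('pics/c6.png',np.hstack([a,b]))
```

```text
12.4 [ 0.53353351 -0.23811783  0.06121073] 8.695863225093356e-05 [ 1.17208771 -4.56968369  2.85560066]
rack y -0.06358893076364538
(array([ 0.0003, -0.0636,  0.0013]), array([-0.0009, -0.    , -0.0013]))
```

View pics/c6.png

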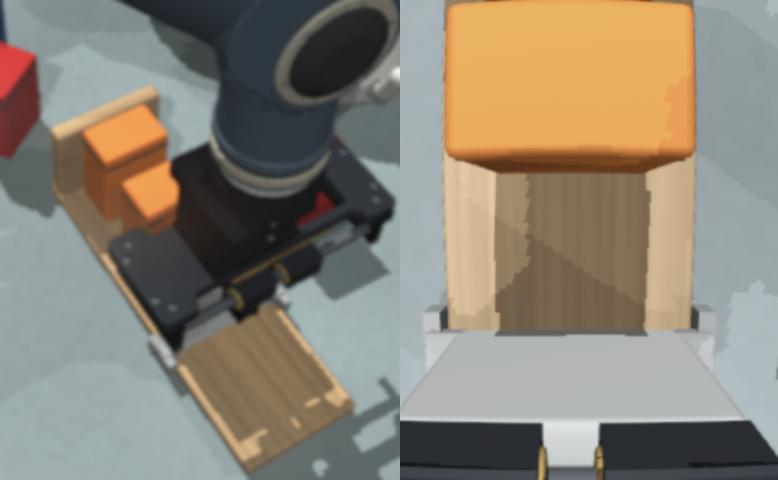

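The stop is sliding, with about 4.6 N on the fingers, and both tins still stand. The stop's foot is at crop y≈332 and the loose tin's face at y≈165. I continue more slowly.

Emit:
servo_tool([
  {"x":0,"y":-0.01,"z":0,"rx":0,"ry":0,"rz":0,"grip":1},
  {"x":0,"y":-0.02,"z":0,"rx":0,"ry":0,"rz":0,"grip":1},
  {"x":0,"y":-0.029,"z":0,"rx":0,"ry":0,"rz":0,"grip":1},
  {"x":0,"y":-0.037,"z":0,"rx":0,"ry":0,"rz":0,"grip":1},
  {"x":0,"y":-0.044,"z":0,"rx":0,"ry":0,"rz":0,"grip":1},
  {"x":0,"y":-0.051,"z":0,"rx":0,"ry":0,"rz":0,"grip":1},
  {"x":0,"y":-0.058,"z":0,"rx":0,"ry":0,"rz":0,"grip":1},
  {"x":0,"y":-0.065,"z":0,"rx":0,"ry":0,"rz":0,"grip":1},
])

```text
t: 13.5
ee_pos: [0.5295, -0.1745, 0.061]
tcp_rot: [-3.14, -0.081, 0.002]
ft_force: [-0.8, -5.3, -3.4]
finger_gap: 0.0007
```

Run:
```python
from h import *
from station import *
o=get_obs();print(o['t'],o['ee_pos'],o['finger_gap'],o['ft_force'])
u=np.array([np.cos(np.radians(93.1)),np.sin(np.radians(93.1))]);org=np.array([.5305,-.1746])
print('rack y',(o['ee_pos'][:2]-org)@u)
print(delta((*(org+.025*u),.06),3.1))
for n in('wrist','side'):
    s=snapshot(n);cv2.imwrite(f'pics/{n}7.png',s['image'][:,:,::-1])
a=cv2.imread('pics/side7.png')[200:440,260:460];b=cv2.imread('pics/wrist7.png')[:330,200:460]
a=cv2.resize(a,None,fx=2,fy=2);b=cv2.resize(b,(378,480));cv2.imwrite('pics/c7.png',np.hstack([a,b]))
```

```text
13.5 [ 0.52950451 -0.17448065  0.06096686] 0.0006939379463171951 [-0.78877568 -5.25198378 -3.39899563]
rack y 0.0001730143865451639
(array([ 0.0009, -0.0248,  0.001 ]), array([-0.0004,  0.0014, -0.0022]))
```

View pics/c7.png

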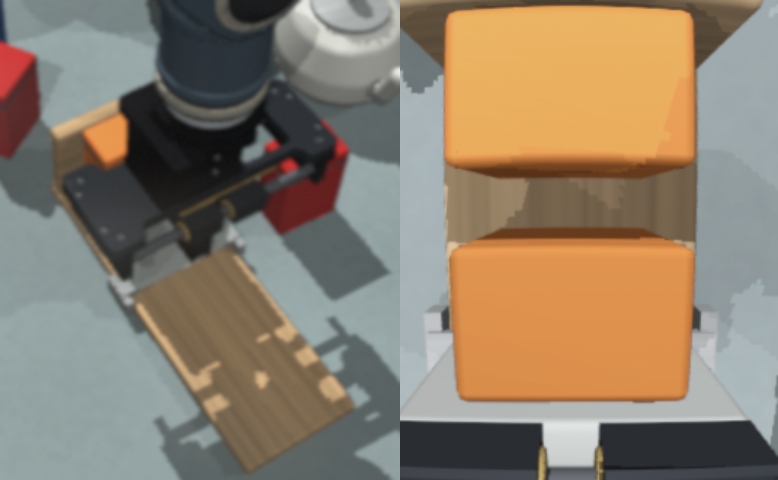

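Both tins are upright and square. Gaps remain between stop and tin and between the tins (crop y 165–240). I ease on and watch the force.

Emit:
servo_tool([
  {"x":0,"y":-0.004,"z":0,"rx":0,"ry":0,"rz":0,"grip":1},
  {"x":0,"y":-0.007,"z":0,"rx":0,"ry":0,"rz":0,"grip":1},
  {"x":0,"y":-0.01,"z":0,"rx":0,"ry":0,"rz":0,"grip":1},
  {"x":0,"y":-0.012,"z":0,"rx":0,"ry":0,"rz":0,"grip":1},
  {"x":0,"y":-0.014,"z":0,"rx":0,"ry":0,"rz":0,"grip":1},
  {"x":0,"y":-0.016,"z":0,"rx":0,"ry":0,"rz":0,"grip":1},
  {"x":0,"y":-0.018,"z":0,"rx":0,"ry":0,"rz":0,"grip":1},
  {"x":0,"y":-0.018,"z":0,"rx":0,"ry":0,"rz":0,"grip":1},
])

```text
t: 14.6
ee_pos: [0.5291, -0.1573, 0.0613]
tcp_rot: [-3.141, -0.081, 0.001]
ft_force: [-0.6, -5.1, -1.8]
finger_gap: 0.0
```

Run:
```python
from h import *
from station import *
o=get_obs();print(o['t'],o['ee_pos'],o['finger_gap'],o['ft_force'])
u=np.array([np.cos(np.radians(93.1)),np.sin(np.radians(93.1))]);org=np.array([.5305,-.1746])
print('rack y',(o['ee_pos'][:2]-org)@u)
for n in('wrist',):
    s=snapshot(n);cv2.imwrite(f'pics/{n}8.png',s['image'][:,:,::-1])
b=cv2.imread('pics/wrist8.png')[:330,200:460];cv2.imwrite('pics/c8.png',cv2.resize(b,None,fx=1.8,fy=1.8))
```

```text
14.6 [ 0.52908408 -0.15730091  0.06125406] 9.331027764741633e-06 [-0.64746078 -5.0926287  -1.83530479]
rack y 0.017350346074818574
```

View pics/c8.png

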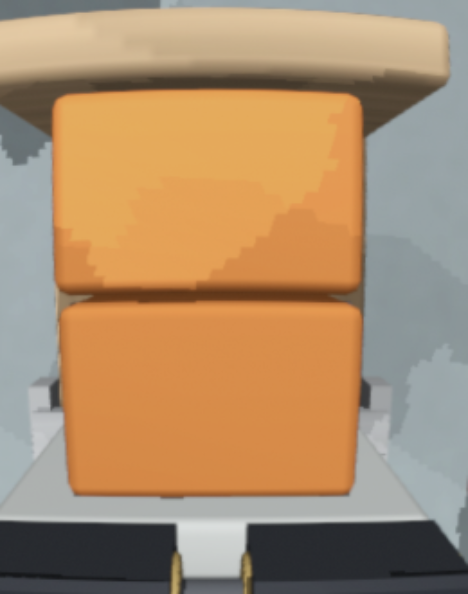

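The tins nearly touch: the gap is a sliver at crop y≈295, and the packed tin is still short of the wall. I continue in small steps.

Emit:
servo_tool([
  {"x":0,"y":-0.0015,"z":0,"rx":0,"ry":0,"rz":0,"grip":1},
  {"x":0,"y":-0.003,"z":0,"rx":0,"ry":0,"rz":0,"grip":1},
  {"x":0,"y":-0.0045,"z":0,"rx":0,"ry":0,"rz":0,"grip":1},
  {"x":0,"y":-0.006,"z":0,"rx":0,"ry":0,"rz":0,"grip":1},
  {"x":0,"y":-0.006,"z":0,"rx":0,"ry":0,"rz":0,"grip":1},
])

```text
t: 15.28
ee_pos: [0.5287, -0.1523, 0.0612]
tcp_rot: [3.14, 0.08, -0.001]
ft_force: [-1.2, -6.5, -1.0]
finger_gap: 0.0007
```

Emit:
servo_tool([
  {"x":0,"y":-0.001,"z":0,"rx":0,"ry":0,"rz":0,"grip":1},
  {"x":0,"y":-0.002,"z":0,"rx":0,"ry":0,"rz":0,"grip":1},
  {"x":0,"y":-0.002,"z":0,"rx":0,"ry":0,"rz":0,"grip":1},
])

```text
t: 15.65
ee_pos: [0.5287, -0.1513, 0.0613]
tcp_rot: [3.138, 0.079, -0.0]
ft_force: [-1.1, -8.7, -2.8]
finger_gap: 0.0006
```

Emit:
servo_tool([
  {"x":0,"y":-0.001,"z":0,"rx":0,"ry":0,"rz":0,"grip":1},
  {"x":0,"y":-0.002,"z":0,"rx":0,"ry":0,"rz":0,"grip":1},
  {"x":0,"y":-0.002,"z":0,"rx":0,"ry":0,"rz":0,"grip":1},
])

```text
t: 16.02
ee_pos: [0.5287, -0.1514, 0.0613]
tcp_rot: [3.136, 0.077, 0.0]
ft_force: [-0.2, -12.8, -4.1]
finger_gap: 0.0005
```

Run:
```python
from h import *
from station import *
o=get_obs();print(o['t'],o['ee_pos'],o['finger_gap'],o['ft_force'])
u=np.array([np.cos(np.radians(93.1)),np.sin(np.radians(93.1))]);org=np.array([.5305,-.1746])
print('rack y',(o['ee_pos'][:2]-org)@u)
for n in('wrist',):
    s=snapshot(n);cv2.imwrite(f'pics/{n}9.png',s['image'][:,:,::-1])
b=cv2.imread('pics/wrist9.png')[:330,200:460];cv2.imwrite('pics/c9.png',cv2.resize(b,None,fx=1.8,fy=1.8))
```

```text
16.025 [ 0.52871156 -0.15135185  0.06130251] 0.00046789721969637226 [ -0.17374633 -12.84078474  -4.05513444]
rack y 0.023310843401159888
```

View pics/c9.png

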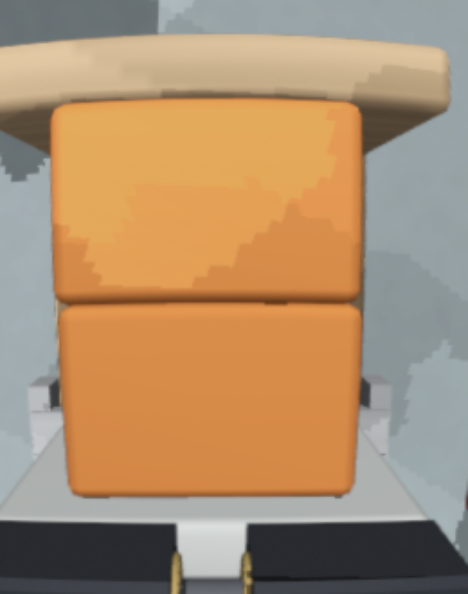

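The TCP has stopped advancing (-0.1513 to -0.1514) while the force rises to 13 N. The tins touch each other and the wall. One more squeeze confirms it.

Emit:
servo_tool([
  {"x":0,"y":-0.001,"z":0,"rx":0,"ry":0,"rz":0,"grip":1},
  {"x":0,"y":-0.002,"z":0,"rx":0,"ry":0,"rz":0,"grip":1},
  {"x":0,"y":-0.003,"z":0,"rx":0,"ry":0,"rz":0,"grip":1},
  {"x":0,"y":-0.003,"z":0,"rx":0,"ry":0,"rz":0,"grip":1},
])

```text
t: 16.58
ee_pos: [0.5287, -0.1514, 0.0614]
tcp_rot: [3.133, 0.074, 0.001]
ft_force: [1.1, -18.1, -3.1]
finger_gap: 0.0008
```

It holds at 18 N with no further movement, so it is tight. I back straight off and rise clear.

Emit:
servo_tool([
  {"x":0,"y":0.004,"z":0,"rx":0,"ry":0,"rz":0,"grip":1},
  {"x":0,"y":0.012,"z":0,"rx":0,"ry":0,"rz":0,"grip":1},
  {"x":0,"y":0.04,"z":0,"rx":0,"ry":0,"rz":0,"grip":1},
  {"x":0,"y":0.08,"z":0,"rx":0,"ry":0,"rz":0,"grip":1},
  {"x":0,"y":0.1,"z":0,"rx":0,"ry":0,"rz":0,"grip":1},
  {"x":0,"y":0.12,"z":-0.05,"rx":0,"ry":0,"rz":0,"grip":1},
  {"x":0,"y":0.17,"z":-0.09,"rx":0,"ry":0,"rz":0,"grip":1},
  {"x":0,"y":0.22,"z":-0.13,"rx":0,"ry":0,"rz":0,"grip":1},
])

```text
t: 17.58
ee_pos: [0.5409, -0.3601, 0.1909]
tcp_rot: [-3.138, -0.086, -0.003]
ft_force: [1.6, -0.9, 0.2]
finger_gap: 0.0007
```

Emit:
servo_tool([
  {"x":0,"y":0.05,"z":0,"rx":0,"ry":0,"rz":0,"grip":1},
  {"x":0,"y":0.09,"z":0,"rx":0,"ry":0,"rz":0,"grip":1},
  {"x":0,"y":0.09,"z":0,"rx":0,"ry":0,"rz":0,"grip":1},
  {"x":0,"y":0.09,"z":0,"rx":0,"ry":0,"rz":0,"grip":1},
])

```text
t: 18.08
ee_pos: [0.5455, -0.4485, 0.1887]
tcp_rot: [-3.137, -0.085, -0.001]
ft_force: [0.1, 0.7, 0.0]
finger_gap: 0.0004
```

Run:
```python
from h import *
from station import *
o=get_obs();print(o['t'],o['ee_pos'],o['finger_gap'],o['ft_force'])
for n in('top','side'):
    s=snapshot(n);cv2.imwrite(f'pics/{n}10.png',s['image'][:,:,::-1])
a=cv2.imread('pics/side10.png')[225:365,270:400];b=cv2.imread('pics/top10.png')[220:310,340:470]
a=cv2.resize(a,None,fx=3,fy=3,interpolation=cv2.INTER_CUBIC);b=cv2.resize(b,None,fx=3,fy=3,interpolation=cv2.INTER_CUBIC);b=np.vstack([b,np.zeros((150,390,3),np.uint8)]);cv2.imwrite('pics/c10.png',np.hstack([a,b]))
```

```text
18.075 [ 0.54547144 -0.44852772  0.18873365] 0.00044863196639588986 [0.12436972 0.66556162 0.04109845]
```

View pics/c10.png

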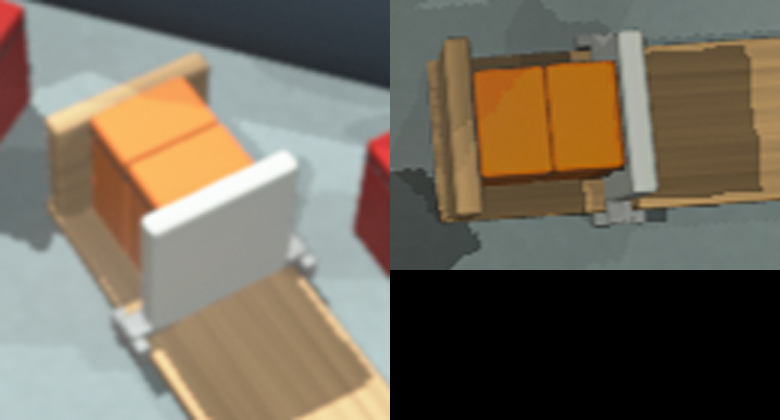

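View pics/side10.png

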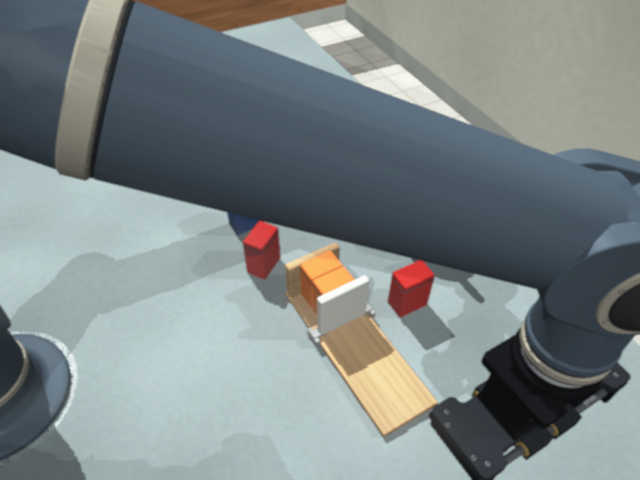

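Run:
```python
from h import *
u=np.array([np.cos(np.radians(93.1)),np.sin(np.radians(93.1))])
f=lambda p,z: plane('top',(np.array(p)-(390,0)+.5)/3-.5+(340,220),z)[:2]@u
w=(f((470,39),.092)+f((481,213),.092))/2
i=(f((618,31),.107)+f((635,193),.107))/2; o=(f((640,31),.107)+f((657,190),.107))/2
pk=(f((475,71),.097)+f((483,177),.097))/2; t=(f((545,67),.097)+f((553,174),.097))/2;b=(f((612,63),.097)+f((623,168),.097))/2
print('wall-stop inner',w-i,'stop thick',i-o,'wall-tin1',w-pk,'tin1',pk-t,'tin2',t-b,'tin2-stop',b-i)
```

```text
wall-stop inner 0.08122978818171772 stop thick 0.011997019879145254 wall-tin1 0.0015573577184025134 tin1 0.03865634789403491 tin2 0.037865519096479894 tin2-stop 0.003150563472800405
```

Wall to stop measures 81 mm, against 80 mm when tight (2 mm calibration), and the push met a hard stop at 18 N. I hand it in.

```bash
python3 -c "
from station import *
print(hand_in())"
```

```text
the job is handed in; nothing more can be done
None
```

The loose orange tin now stands in the rack between the packed tin and the stop, broad side to the other tin. The stop is pushed up until both tins are snug against the wall. I handed the job in at about 18 s with the arm backed well clear, touching nothing.

- **Placing:** I gripped the tin across its 60 mm side and set it upright on the base. The last camera views show both tins upright, square and centred across the base.
- **Pushing the stop:** I pushed with shut fingers from behind. At the end the fingers stopped advancing while the force rose from 9 to 18 N, so the tins were tight at that point.
- **Last check:** from the top view, wall to stop measures about 81 mm against the ideal 80 mm. The same picture reads apparent gaps of 1.6 mm at the wall and 3 mm at the stop. It also reads both tins about 2 mm too thin and the stop 2 mm too thin, so I put these gaps down to rounded edges and the 2 mm calibration.
- **Other objects:** the arm did not touch the red boxes, the blue tin or anything else in the views I checked.

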